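# Right a toppled spray can against a cabinet panel

## Task

The tall slim spray can has toppled over and its top end is resting on the pale green cabinet panel. Right it without lifting it off the bench: push its foot in towards the panel, so that its top end is pressed against the panel and slides up it until the can stands upright, close to the panel. Leave the propped wooden offcut and the squat tin where they are.

Things in the scene. Friction and masses are not known exactly. Their poses are not given: they have to be found in the camera images.
- panel: Pale green cabinet board fixed upright on the bench: 420 mm long, 270 high, 18 thick, steel brackets behind. Origin on the bench at the middle of the foot of its front face. x is level and points from that face into the board (the way to push), y runs along the face, z is up. Can, offcut and tin are in front of the face, at negative x.
- spray_can: Tall slim metal spray can, white band, black cap; 57 mm diameter, 235 tall (cap 36 wide above 200). 0.25-0.45 kg. Origin: base centre; z: base to cap. Leans 33 deg from vertical straight at the panel, cap on it; base centre 144 mm from the face (28 once standing against it), raised outer rim of base 168 mm off, 31 high. Slides up if pushed low on the foot, 2-12 N; stands by itself below 12 deg.
- offcut: Bystander: straight wooden batten offcut, 22 x 45 x 240 mm, propped on the panel by intent, leaning about 20 degrees from vertical towards it, near the panel's +y end, with its base centre about 93 mm from the face. Origin at the centre of its lower end, z along its length. Loose; leave it.
- tin: Bystander: squat round steel tin, 80 mm in diameter and 65 mm high, standing upright near the panel's -y end, its middle 55 to 75 mm from the face. Origin at the centre of its base, z up. Loose; leave it.

How it is judged:
By the outcome, as a careful person would: the job done as asked, in the order asked, and still so for the second after the job is handed in, with the robot touching nothing.
It also fails if it takes over 37 s, if anything falls off the work surface, if the arm or the gripper's body presses on something with over 40 N, if the wrist force passes 120 N, or if a joint passes its speed limit or range.

## Robot

A 7-joint arm with a two-finger parallel gripper is mounted at the origin on the work surface. World frame = base frame: x ahead of the robot, y to its left, z up, the work surface at z = 0. Lengths are in m, angles in rad, forces in N, time in s.
With the tool pointing down it reaches from about 0.4 to 0.85 m from the base axis. Payload 6.9 kg.
Tool frame: the origin (TCP) lies midway between the tips of the shut fingers; the grasp point (between the pads) lies behind it (ctrl.pinch_z is the z of the grasp point in the tool frame, in m); z points along the fingers, y is the direction in which the jaws open and shut (so a half turn about z gives the same grasp; the last joint's range is limited). The gripper opens to 85 mm and grips with 20 to 120 N. Pads are 22 mm wide; open, the fingers measure 114 mm over their backs; the gripper's body (76 mm by 85 mm) begins 54 mm behind the grasp point. The pads swing forward as they close: fully open they stand 13 mm farther back than shut.
Start: joints at [1.431, 0.507, -0.238, 1.5, 0.126, 1.149, -0.155], TCP at [0.152, -0.606, 0.231] pointing down, gripper open.
Joint ranges: [-3.08, 3.08], [-0.24, 2.05], [-1.43, 1.35], [0, 2.5], [-1.52, 4.66], [0.17, 1.96], [-2.89, 2.89]. Speed limits (rad/s): [2.39, 2.39, 3.14, 3.14, 3.14, 3.14, 3.14].

## Interface

Orientations are given as a unit quaternion [w, x, y, z].
In Python, from station import ctrl, get_state, vision, ticket, models gives the robot as it stands. Calls block until the motion is done:
- ctrl.movep(position, orientation): joint-space move of the TCP to a pose.
- ctrl.movel(position, frame=None, max_speed=0.15): straight line of the TCP; frame=None keeps the orientation; max_speed is the mean speed in m/s.
- ctrl.set_joints(angles): joint-space move.
- ctrl.ungrasp() and ctrl.close_gripper(force=None): open the fingers fully, or close them until they stop; force is the grip in N (None keeps the last).
- ctrl.pause(seconds).
- ctrl.ik(position, orientation): joint angles nearest the present ones, or None.
- get_state(): the state.
- vision.grab_frame(name): name is "scene" or "side" or "wrist"; returns (picture, depth): 384x512x3 uint8, blue, green, red; 384x512 float32, m along the optical axis (not along the pixel's ray), 0 where there is no reading.
- vision.camera_info(name): a dict with "mtx" (3x3 intrinsics, pixels), "dist_coeffs" ([k1, k2, p1, p2, k3] as OpenCV has them; the pictures are not rectified), "R" (3x3) and "t" (3): a world point X has camera coordinates R X + t; the wrist camera has in their place "hand_eye" (4x4, takes a point from camera to tool coordinates, whose origin is the TCP and whose axes are the flange's). Camera axes: x right, y down, z forward; pixel columns grow to the right and rows downward; lengths in m; the calibration is good to about 2 mm. A picture is of the moment at which its call begins: read the wrist's pose just before it. camera_info takes no time and is no camera call.
A pose or a line that the arm cannot do raises ctrl.Unreachable and nothing moves.
- ticket.close_job(): hands the job in, once; it reports no verdict.
Trained networks look in the newest picture that a camera, given by its name, has taken for a name from the list of things; names that differ only in an ending like _2 or _b are one class to them, and where a whole thing is asked for, a point or a joint stands for the part that bears it (a point fixed in the world has none). Each returns a list of dicts, best first, with "p" (0 to 1); they miss things now and then, are a little off and sometimes report something else, mostly with a low value. They report only what shows in the picture. A call takes as long as a camera call.
- models.recognise(camera, target): "point" ([column, row] in pixels, amid what is visible of it).
- models.masks_of(camera, target): "mask" (384x512 bool, what is visible of it) and "point" ([column, row] in pixels, amid what is visible of it).
The state is a dict: "time": time; "qpos": joint angles; "qd": joint speeds; "tau": joint torques, N m; "tcp_pos": TCP position; "eef_rot": TCP orientation; "contact_force": force on the tool from outside, world axes, zero at the start; "wrist_torque": the same for the moment, N m; "width": finger opening in m.
Only numpy, scipy, OpenCV 4.12 (cv2) and the standard library are available. Lean on these libraries where they do the work, as an engineer would, in place of code of your own. Each camera call takes 0.05 s, during which the arm holds its last target.

## Working session

There is one attempt and no reset: what is moved stays moved. The work goes in short steps, each a Python script; the robot and the scene stay as the last script left them, time stands still between calls to the robot, and variables do not carry over. Pictures are saved under pics/ and viewed, and the job is handed in when it is done.

```bash
mkdir -p pics; python3 - <<'E'
from station import ctrl,get_state,vision,ticket,models
import cv2,numpy as np
for n in ["scene","side"]:
    p,d=vision.grab_frame(n); cv2.imwrite(f"pics/{n}0.png",p); np.save(f"{n}0.npy",d)
    i=vision.camera_info(n); print(n,i)
    for t in ["panel","spray_can","offcut","tin"]:
        r=models.masks_of(n,t)
        print(t,[(x["p"],x["point"],x["mask"].sum()) for x in r])
        if r: np.save(f"{n}_{t}.npy",r[0]["mask"])
s=get_state();print(s); print(ctrl.pinch_z)
E
```

```text
scene {'mtx': array([[479.65877585,   0.        , 251.24174781],
       [  0.        , 479.65877585, 191.47747672],
       [  0.        ,   0.        ,   1.        ]]), 'dist_coeffs': array([-0.06526212,  0.        ,  0.        ,  0.        ,  0.        ]), 'R': array([[ 0.69309341, -0.7208433 ,  0.00254181],
       [-0.68110405, -0.65603049, -0.32514807],
       [ 0.23604832,  0.22362675, -0.9456597 ]]), 't': array([-0.40978612,  0.38584922,  0.76736971])}
panel [(0.64, [284.7, 192.8], np.int64(11547)), (0.53, [186.5, 248.6], np.int64(1641))]
spray_can [(0.78, [245.1, 165.7], np.int64(2263))]
offcut [(0.55, [318.3, 105.9], np.int64(1330))]
tin []
side {'mtx': array([[385.95004978,   0.        , 256.42416582],
       [  0.        , 385.95004978, 195.12638384],
       [  0.        ,   0.        ,   1.        ]]), 'dist_coeffs': array([-0.04372032,  0.        ,  0.        ,  0.        ,  0.        ]), 'R': array([[-0.85921559, -0.51160874, -0.00225112],
       [-0.47967276,  0.8070958 , -0.34425341],
       [ 0.17793993, -0.2947081 , -0.93887407]]), 't': array([0.46614568, 0.33009094, 
[... 198 characters left out ...]
124))]
{'time': 0.5, 'qpos': array([ 1.43049876,  0.50751493, -0.23758969,  1.50026335,  0.12571245,
        1.14886998, -0.15479056]), 'qd': array([ 0.00064478, -0.00232531,  0.000867  , -0.00091137, -0.00028177,
        0.00050813, -0.00093913]), 'tau': array([-4.31377593e-04, -6.19848776e+01, -2.18269229e+00, -2.49769592e+01,
        1.38425297e-02,  3.25108660e-03,  2.96339942e-05]), 'tcp_pos': array([ 0.15204017, -0.6061916 ,  0.23124343]), 'eef_rot': array([-3.72712122e-05,  9.92458117e-01,  1.22584197e-01, -8.00633514e-06]), 'contact_force': array([ 0.6252133 , -0.12411335, -0.15463451]), 'wrist_torque': array([0.03658915, 0.04120242, 0.04142217]), 'width': 0.0853433273587575}
-0.0187
```

View pics/scene0.png

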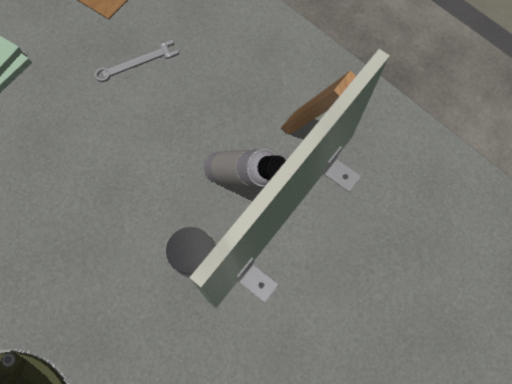

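View pics/side0.png

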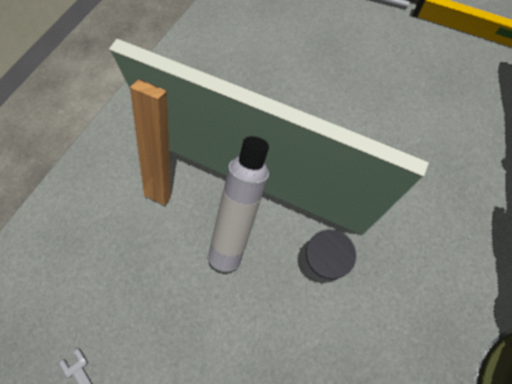

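```bash
cat > h.py <<'E'
import numpy as np,cv2
from station import vision
def cloud(n,d,m=None):
    i=vision.camera_info(n)
    ok=d>0
    if m is not None: ok&=m
    v,u=np.nonzero(ok)
    q=cv2.undistortPoints(np.c_[u,v].astype(float)[:,None],i["mtx"],i["dist_coeffs"])[:,0]
    z=d[v,u]; P=np.c_[q*z[:,None],z]
    return (P-i["t"])@i["R"]
E
python3 - <<'E'
from h import *
for n in ["scene","side"]:
    d=np.load(n+"0.npy")
    for t in ["panel","spray_can","offcut","tin"]:
        try: m=np.load(f"{n}_{t}.npy")
        except Exception: continue
        P=cloud(n,d,m); print(n,t,np.percentile(P,[2,25,50,75,98],axis=0).round(3).tolist())
        if t=="panel":
            rng=np.random.default_rng(0);best=0
            Q=P[(P[:,2]>.02)]
            for k in range(600):
                a,b,c=Q[rng.choice(len(Q),3,False)]
                nn=np.cross(b-a,c-a);nn/=np.linalg.norm(nn)+1e-12
                if abs(nn[2])>.1: continue
                inl=abs((Q-a)@nn)<.004
                if inl.sum()>best: best=inl.sum();B=inl
            Q=Q[B];c=Q.mean(0);nn=np.linalg.svd(Q-c,full_matrices=False)[2][2]
            e=np.cross([0,0,1],nn);s=Q@e
            print("plane",nn,nn@c,best,len(P),"ext",np.percentile(s,[.5,99.5]),"e",e)
E
```

```text
scene panel [[0.386, -0.151, 0.001], [0.464, -0.108, 0.098], [0.559, -0.097, 0.218], [0.684, -0.086, 0.269], [0.785, -0.067, 0.271]]
plane [ 0.0980644  -0.99507966  0.0141365 ] 0.1552722675144854 7520 11505 ext [0.36812764 0.78297037] e [ 0.99507966  0.0980644  -0.        ]
scene spray_can [[0.541, -0.063, 0.035], [0.55, -0.04, 0.106], [0.56, -0.014, 0.163], [0.571, 0.024, 0.19], [0.593, 0.074, 0.217]]
scene offcut [[0.714, -0.052, 0.009], [0.718, -0.041, 0.086], [0.72, -0.022, 0.152], [0.738, 0.002, 0.21], [0.762, 0.032, 0.231]]
side panel [[0.386, -0.105, 0.007], [0.46, -0.089, 0.134], [0.547, -0.081, 0.214], [0.665, -0.069, 0.262], [0.781, -0.057, 0.272]]
plane [-0.09549634  0.9954056   0.00693848] -0.12992685744971785 18972 22804 ext [-0.78348232 -0.37051445] e [-0.9954056  -0.09549634  0.        ]
side spray_can [[0.542, -0.065, 0.034], [0.555, -0.024, 0.095], [0.567, 0.006, 0.147], [0.58, 0.041, 0.186], [0.596, 0.082, 0.216]]
side offcut [[0.714, -0.056, 0.015], [0.721, -0.033, 0.09], [0.733, -0.014, 0.154], [0.747, 0.009, 0.204], [0.762, 0.039, 0.231]]
side tin [[0.382, -0.055, 0.014], [0.401, -0.034, 0.064], [0.417, -0.016, 0.064], [0.433, 0.002, 0.065], [0.452, 0.017, 0.067]]
```

The side view shows the can's base at about (225,262) and its cap at (253,150), with the offcut at left (150,140) and the tin at right (329,257). Next I'll fit the panel and the can axis, then check reach.

```bash
cat >> h.py <<'E'
from scipy.spatial.transform import Rotation as Rn
E
python3 - <<'E'
from h import *
from scipy.optimize import least_squares
from station import ctrl
X=np.array([.0955,-.9954,0]);Y=np.array([.9954,.0955,0])
# can cylinder fit: foot cylinder pts below 0.19 along axis
P=np.vstack([cloud(n,np.load(n+"0.npy"),cv2.erode(np.load(f"{n}_spray_can.npy").astype(np.uint8),np.ones((3,3))).astype(bool)) for n in ["scene","side"]])
tilt=np.radians(33)
def res(p,w):
    b=np.array([p[0],p[1],28.5e-3*np.sin(p[2])]);a=np.array([np.sin(p[2])*np.cos(p[3]),np.sin(p[2])*np.sin(p[3]),np.cos(p[2])])
    r=P-b;s=r@a;rad=np.linalg.norm(r-np.outer(s,a),axis=1)
    R=np.where(s<.18,.0285,.018);ok=(s<.175)|(s>.205)
    return (rad-R)*ok
r=least_squares(res,[.575,.07,tilt,np.arctan2(X[1],X[0])],loss="soft_l1",f_scale=.002,args=(0,))
p=r.x;print("base",p[:2],"tilt",np.degrees(p[2]),"az",np.degrees(p[3]),"panel az",np.degrees(np.arctan2(X[1],X[0])),"rms",np.sqrt(np.mean(r.fun**2)))
b=np.array([p[0],p[1],0]);print("dist",.12993+0-(-(X@b))*0, X@b, "face",0.1299,"y",Y@b)
np.save("can.npy",p)
for a in (55,60,65,70):
  for s in (1,-1):
    ar=np.radians(a);z=X*np.cos(ar)-np.array([0,0,np.sin(ar)]);y=Y*s;x=np.cross(y,z)
    q=np.roll(Rn.from_matrix(np.c_[x,y,z]).as_quat(),1)
    for off,h in ((.30,.4),(.25,.03),(.168,.02),(.057,.01)):
        t=b-X*(off-.144)+np.array([0,0,h]);j=ctrl.ik(t,q);print(a,s,off,t.round(3),None if j is None else np.round(j,2))
E
```

```text
base [0.56690783 0.06719539] tilt 33.81591731485595 az -84.47025622502053 panel az -84.51974041369527 rms 0.002354242634402055
dist 0.12993 -0.012746590265329497 face 0.1299 y 0.5707172132005245
55 1 0.3 [0.552 0.222 0.4  ] [-0.5   0.57 -0.44  1.13  0.67  1.92 -0.73]
55 1 0.25 [0.557 0.173 0.03 ] [-0.27  0.93 -0.7   1.66  0.97  1.42 -1.29]
55 1 0.168 [0.565 0.091 0.02 ] [-0.31  0.84 -0.39  1.77  0.9   1.16 -1.16]
55 1 0.057 [ 0.575 -0.019  0.01 ] [-0.27  0.8  -0.15  1.88  0.92  0.92 -1.04]
55 -1 0.3 [0.552 0.222 0.4  ] [-0.5   0.57 -0.44  1.13  0.67  1.92  2.41]
55 -1 0.25 [0.557 0.173 0.03 ] [-0.06  1.17 -1.23  1.66  1.23  1.83  1.66]
55 -1 0.168 [0.565 0.091 0.02 ] [ 0.08  1.16 -1.23  1.77  1.28  1.79  1.69]
55 -1 0.057 [ 0.575 -0.019  0.01 ] [ 0.28  1.15 -1.23  1.87  1.37  1.74  1.78]
60 1 0.3 [0.552 0.222 0.4  ] [-0.36  0.57 -0.63  1.13  0.69  1.92 -0.78]
60 1 0.25 [0.557 0.173 0.03 ] [-0.24  0.88 -0.66  1.69  0.93  1.31 -1.24]
60 1 0.168 [0.565 0.091 0.02 ] [-0.27  0.8  -0.38  1.8   0.86  1.07 -1.1 ]
60 1 0.057 [ 0.575 -0.019  0.01 ] [-0.2   0.77 -0.2   1.89  0.9   0.88 -0.98]
6
[... 810 characters left out ...]
1.23  1.59  1.77]
65 -1 0.057 [ 0.575 -0.019  0.01 ] [ 0.38  1.08 -1.23  1.89  1.31  1.54  1.88]
70 1 0.3 [0.552 0.222 0.4  ] [-0.11  0.6  -1.03  1.16  0.73  1.91 -0.87]
70 1 0.25 [0.557 0.173 0.03 ] [-0.17  0.81 -0.63  1.75  0.84  1.1  -1.13]
70 1 0.168 [0.565 0.091 0.02 ] [-0.13  0.76 -0.45  1.83  0.81  0.94 -1.  ]
70 1 0.057 [ 0.575 -0.019  0.01 ] [-0.01  0.74 -0.35  1.89  0.85  0.81 -0.86]
70 -1 0.3 [0.552 0.222 0.4  ] [-0.11  0.6  -1.03  1.16  0.73  1.91  2.27]
70 -1 0.25 [0.557 0.173 0.03 ] [ 0.09  1.06 -1.23  1.75  1.16  1.53  1.75]
70 -1 0.168 [0.565 0.091 0.02 ] [ 0.23  1.05 -1.23  1.83  1.2   1.49  1.81]
70 -1 0.057 [ 0.575 -0.019  0.01 ] [ 0.43  1.06 -1.23  1.89  1.28  1.45  1.93]
```

```bash
cat >> h.py <<'E'
from station import ctrl,get_state,models
X=np.array([.0955,-.9954,0]);Y=np.array([.9954,.0955,0]);FACE=.1305;YC=.5707
def quat(a):
    ar=np.radians(a);z=X*np.cos(ar)-np.array([0,0,np.sin(ar)])
    return np.roll(Rn.from_matrix(np.c_[np.cross(Y,z),Y,z]).as_quat(),1)
def W(off,h,dy=0): return X*(FACE-off)+Y*(YC+dy)+np.array([0,0,h])
def off(s=None):
    p=(s or get_state())["tcp_pos"];return round(FACE-X@p,4),round(Y@p-YC,4),round(p[2],4)
def st():
    s=get_state();print(round(s["time"],2),off(s),"F push",round(float(s["contact_force"]@X),1),"y",round(float(s["contact_force"]@Y),1),"z",round(float(s["contact_force"][2]),1));return s
def pic(n,f):
    p,d=vision.grab_frame(n);cv2.imwrite(f"pics/{f}.png",p);np.save(f"{f}.npy",d);return p,d
E
python3 - <<'E'
from h import *
p=get_state()["tcp_pos"]
ctrl.movel([p[0],p[1],.45],max_speed=.3);st()
ctrl.close_gripper();st()
q=quat(60)
ctrl.movep(W(.30,.42),q);st()
ctrl.movel(W(.24,.03),max_speed=.25);s=st();print(s["qpos"].round(2),s["width"])
pic("side","side1");pic("scene","scene1")
E
```

```text
1.38 (np.float64(-0.4871), np.float64(-0.4773), np.float64(0.4484)) F push -0.3 y -1.1 z 0.1
2.14 (np.float64(-0.4874), np.float64(-0.4772), np.float64(0.45)) F push -0.1 y -0.1 z -0.5
5.39 (np.float64(0.299), np.float64(0.0003), np.float64(0.4201)) F push 0.2 y 0.1 z 0.4
7.12 (np.float64(0.2406), np.float64(0.0005), np.float64(0.0311)) F push -0.5 y 0.2 z 0.5
[-0.28  0.85 -0.55  1.71  0.88  1.24 -1.19] 0.00011891991279957475
```

```bash
python3 -c "
import cv2,numpy as np
a=[cv2.imread(f'pics/{n}1.png') for n in('scene','side')];cv2.imwrite('pics/c1.png',cv2.resize(np.hstack(a),(800,300)))"
```

```text
(no output)
```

View pics/c1.png

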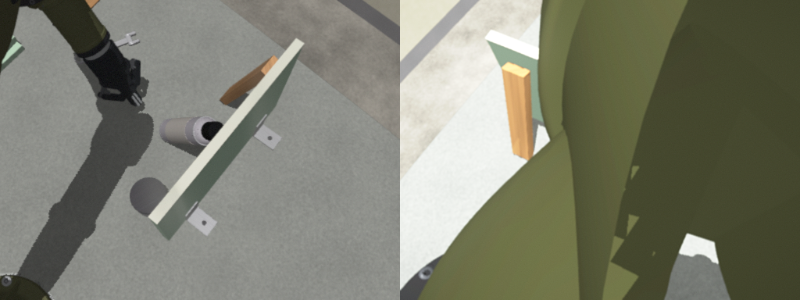

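```bash
cat >> h.py <<'E'
def path(th):
    th=np.radians(th);b=max(.235*np.sin(th)+.018*np.cos(th),.2*np.sin(th)+.0285*np.cos(th),.0285)
    ro=b+.0285*np.cos(th);rz=.057*np.sin(th)
    z=max(.012,rz-.0095);return ro+.0095+max(0,rz-z-.0055)*.577, z, b
E
python3 - <<'E'
from h import *
o,z,b=path(33);print(o,z)
ctrl.movel(W(.195,z));st()
for t in (33,31,29,27):
    o,z,b=path(t);ctrl.movel(W(o,z),max_speed=.04);s=st()
    if abs(s["contact_force"]@X)>20: break
pic("scene","scene2");pic("wrist","wrist2")
r=models.masks_of("scene","spray_can");print([(x["p"],x["point"]) for x in r])
a=[cv2.imread(f'pics/{n}2.png') for n in('scene','wrist')];cv2.imwrite('pics/c2.png',cv2.resize(np.hstack(a),(800,300)))
E
```

```text
0.17879635463799357 0.021544424995856543
7.67 (np.float64(0.1946), np.float64(0.0), np.float64(0.0217)) F push -1.4 y -0.4 z 0.4
8.23 (np.float64(0.1788), np.float64(-0.0), np.float64(0.0216)) F push -0.2 y 0.2 z 0.1
8.54 (np.float64(0.1723), np.float64(-0.0001), np.float64(0.0198)) F push -0.3 y 0.1 z 0.1
8.86 (np.float64(0.1667), np.float64(-0.0001), np.float64(0.0179)) F push -2.1 y -0.1 z -1.2
9.18 (np.float64(0.1597), np.float64(-0.0002), np.float64(0.0162)) F push -2.1 y 0.9 z -3.0
[(0.89, [247.3, 167.9]), (0.74, [186.4, 248.1])]
```

View pics/c2.png

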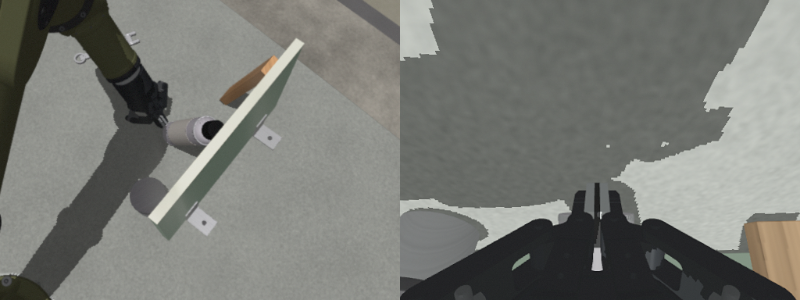

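```bash
cat >> h.py <<'E'
from scipy.optimize import least_squares
def canfit(f,n="scene"):
    p,d=pic(n,f); r=models.masks_of(n,"spray_can")
    if not r: print("no can");return
    m=cv2.erode(r[0]["mask"].astype(np.uint8),np.ones((3,3))).astype(bool)
    P=cloud(n,d,m);P=P[np.abs(P@Y-YC)<.08]
    def res(v):
        th,az=np.hypot(v[2],v[3]),0
        a=X*np.sin(v[2])+Y*np.sin(v[3]);a=a+np.array([0,0,np.sqrt(1-a@a)])
        b=X*(FACE-v[0])+Y*(YC+v[1])+np.array([0,0,.0285*np.sin(th)])
        q=P-b;s=q@a;rad=np.linalg.norm(q-np.outer(s,a),axis=1)
        e=np.where(s<.19,rad-.0285,rad-.018);e=e*((s<.175)|(s>.205))
        top=s>.228;return np.where(top,np.minimum(abs(e),abs(s-.235)),e)
    best=None
    for t in (5,15,25,33):
        q=least_squares(res,[path(t)[2],0,np.radians(t),0],loss="soft_l1",f_scale=.002)
        if best is None or q.cost<best.cost: best=q
    v=best.x;print("can off",v[0].round(4),"dy",v[1].round(4),"tilt",np.degrees(v[2]).round(1),"side",np.degrees(v[3]).round(1),"n",len(P),"rms",np.sqrt(np.mean(best.fun**2)).round(4),"zmax",np.percentile(P[:,2],98).round(3));return v
E
python3 - <<'E'
from h import *
canfit("s3a")
for t in (25,22,19):
    o,z,b=path(t);ctrl.movel(W(o-.006,z-.002 if z>.014 else z),max_speed=.04);s=st();canfit(f"s3_{t}")
    if abs(s["contact_force"]@X)>20: break
cv2.imwrite('pics/c3.png',cv2.imread("pics/s3_19.png")[60:300,80:420].repeat(2,0).repeat(2,1))
E
```

```text
can off 0.1292 dy -0.0002 tilt 30.4 side 0.0 n 2022 rms 0.0007 zmax 0.223
9.91 (np.float64(0.1461), np.float64(-0.0002), np.float64(0.0127)) F push -0.9 y 0.5 z -0.7
can off 0.1141 dy -0.0003 tilt 26.0 side 0.1 n 1910 rms 0.0008 zmax 0.228
10.42 (np.float64(0.1362), np.float64(-0.0002), np.float64(0.012)) F push -1.0 y -0.1 z -1.7
can off 0.1025 dy -0.0007 tilt 22.6 side 0.2 n 1809 rms 0.0008 zmax 0.232
10.97 (np.float64(0.1235), np.float64(-0.0001), np.float64(0.0123)) F push 0.3 y 0.5 z 0.0
can off 0.0882 dy -0.001 tilt 18.8 side 0.3 n 1656 rms 0.0008 zmax 0.235
```

View pics/c3.png

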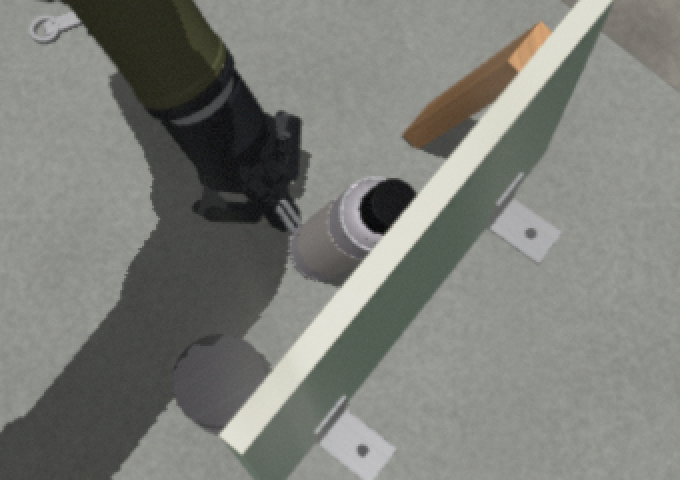

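```bash
python3 - <<'E'
from h import *
for t in (16,13,10.5,8):
    o,z,b=path(t);ctrl.movel(W(o-.006,z),max_speed=.03);s=st();v=canfit(f"s4_{t}")
    if abs(s["contact_force"]@X)>20 or abs(v[1])>.01: break
E
```

```text
11.6 (np.float64(0.1127), np.float64(-0.0001), np.float64(0.0121)) F push 0.7 y -0.9 z -0.3
can off 0.0778 dy -0.0013 tilt 15.9 side 0.4 n 1563 rms 0.0009 zmax 0.236
12.17 (np.float64(0.1033), np.float64(-0.0001), np.float64(0.0122)) F push 1.3 y -0.9 z -0.0
can off 0.0685 dy -0.0014 tilt 13.0 side 0.4 n 1374 rms 0.0009 zmax 0.237
12.68 (np.float64(0.0956), np.float64(-0.0001), np.float64(0.012)) F push -1.2 y 0.7 z -1.1
can off 0.0567 dy -0.0017 tilt 1.9 side -0.0 n 1775 rms 0.0007 zmax 0.236
13.21 (np.float64(0.0869), np.float64(-0.0002), np.float64(0.0121)) F push 0.8 y 0.1 z 0.1
can off 0.0496 dy -0.0014 tilt -0.0 side 0.0 n 1695 rms 0.0008 zmax 0.235
```

```bash
python3 - <<'E'
from h import *
for o in (.078,.072,.0685,.0672,.066):
    ctrl.movel(W(o,.012),max_speed=.025);s=st();v=canfit(f"s5_{o}")
    if s["contact_force"]@X<-6 or abs(v[2])>.06 or v[0]<.0298: break
E
```

```text
13.85 (np.float64(0.0774), np.float64(-0.0001), np.float64(0.012)) F push -0.8 y 0.2 z 0.1
no canTraceback (most recent call last):
  File "<stdin>", line 4, in <module>
TypeError: 'NoneType' object is not subscriptable
```

```bash
python3 - <<'E'
from h import *
canfit("s6"); canfit("s6b","side")
a=[cv2.imread(f'pics/{n}.png') for n in('s6','s6b')];cv2.imwrite('pics/c6.png',cv2.resize(np.hstack(a),(800,300)))
E
```

```text
can off 0.0405 dy -0.0013 tilt -0.0 side 0.0 n 1435 rms 0.0008 zmax 0.235
no can
```

View pics/c6.png

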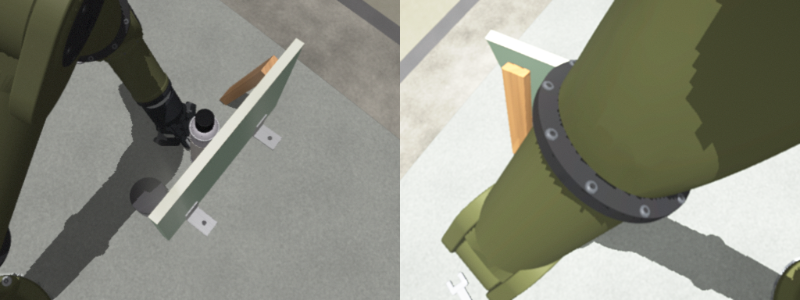

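```bash
python3 - <<'E'
from h import *
for o in (.073,.070,.068,.0670,.0660):
    ctrl.movel(W(o,.012),max_speed=.02);s=st();v=canfit(f"s7_{o}")
    if v is None: v=canfit(f"s7b_{o}")
    if s["contact_force"]@X<-5 or (v is not None and (abs(v[2])>.06 or v[0]<.030)): break
E
```

```text
14.55 (np.float64(0.0729), np.float64(0.0), np.float64(0.012)) F push -0.3 y 0.4 z -0.6
can off 0.0362 dy -0.0012 tilt 0.0 side 0.0 n 1327 rms 0.0009 zmax 0.235
14.95 (np.float64(0.0697), np.float64(-0.0001), np.float64(0.012)) F push -1.2 y -0.4 z -0.4
can off 0.0331 dy -0.0012 tilt -0.0 side -0.0 n 1201 rms 0.0009 zmax 0.235
15.3 (np.float64(0.0678), np.float64(-0.0001), np.float64(0.012)) F push -1.5 y -0.6 z -0.6
can off 0.0313 dy -0.0012 tilt -0.0 side 0.0 n 1101 rms 0.0009 zmax 0.235
15.65 (np.float64(0.067), np.float64(-0.0), np.float64(0.012)) F push -2.1 y -0.3 z 0.3
can off 0.0304 dy -0.0012 tilt -0.0 side 0.0 n 1149 rms 0.001 zmax 0.235
16.0 (np.float64(0.0659), np.float64(-0.0), np.float64(0.012)) F push -1.2 y -0.9 z -1.1
can off 0.0293 dy -0.0011 tilt 0.0 side 0.0 n 1089 rms 0.001 zmax 0.235
```

```bash
python3 - <<'E'
from h import *
ctrl.movel(W(.085,.012),max_speed=.04);ctrl.movel(W(.25,.03),max_speed=.2)
ctrl.movel(W(.30,.42),max_speed=.3);st()
p=W(.48,.45,-.15)
try: ctrl.movel(p,max_speed=.3)
except ctrl.Unreachable: print("unr")
st()
canfit("s8"); canfit("s8b","side")
for n in("offcut","tin"):
    r=models.masks_of("side",n)
    if r:
        P=cloud("side",np.load("s8b.npy"),r[0]["mask"]);print(n,np.percentile(P,[2,50,98],axis=0).round(3).tolist())
a=[cv2.imread(f'pics/{n}.png') for n in('s8','s8b')];cv2.imwrite('pics/c8.png',cv2.resize(np.hstack(a),(800,300)))
E
```

```text
19.17 (np.float64(0.2996), np.float64(-0.0003), np.float64(0.4193)) F push 0.5 y 0.3 z -0.4
22.95 (np.float64(0.4798), np.float64(-0.1499), np.float64(0.45)) F push -0.1 y -0.8 z 0.2
can off 0.0294 dy -0.0011 tilt -0.0 side 0.0 n 1036 rms 0.001 zmax 0.235
can off 0.0324 dy -0.0015 tilt 0.1 side 0.0 n 2546 rms 0.0005 zmax 0.235
offcut [[0.714, -0.055, 0.018], [0.733, -0.014, 0.155], [0.761, 0.038, 0.231]]
tin [[0.381, -0.056, 0.001], [0.418, -0.016, 0.064], [0.453, 0.017, 0.067]]
```

View pics/c8.png

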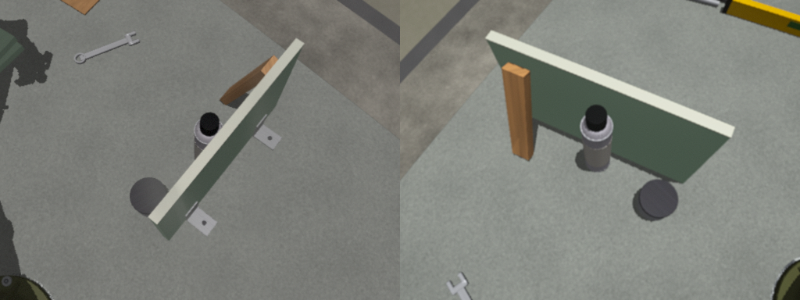

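```bash
python3 - <<'E'
from h import *
from station import ticket
print(ticket.close_job());st()
E
```

```text
the job is handed in; nothing more can be done
None
the job is handed in; nothing more can be done
```

The spray can now stands upright by itself against the panel, and I handed the job in at about 23 s of the 37 s limit. I pushed its foot in with the closed fingers, low and in small steps. The cap slid up the panel to about 13° of tilt. The can then rocked onto its base, and I slid it in upright and backed the arm away.

- **Upright:** after the arm backed off, both cameras gave a tilt of about 0°.
- **Closeness:** the cameras disagree by 3 mm. The base centre measured 29.4 mm from the face in the scene view and 32.4 mm in the side view, against 28.5 mm if touching. That leaves a gap of roughly 1–4 mm. I did not push again to close it.
- **Offcut and tin:** both measured where they were at the start, within about 1 mm. The exception was the lower edge of the visible tin points, which read lower than at the start. I put that down to the detection mask, since the tin's position and top height did not change.
- **Forces:** the push readings, taken after each step, stayed around 3 N or less.
- **Missed detections:** the network lost the can once in the scene view, and found it again on the next picture. It also missed the can in the side view while the arm was blocking it.

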